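# Tuck the leak plate under the drip apron and hold it down

### The arm

A 6-joint arm with a two-finger parallel gripper is mounted at the origin on the work surface; the furniture and walls round the work are solid. World frame = base frame: x ahead of the robot, y to its left, z up, the work surface at z = 0. Lengths are in m, angles in degrees, forces in N, time in s.
With the tool pointing down it reaches from about 0.25 to 0.725 m from the base axis. Payload 9.7 kg.
Tool frame: the origin (TCP) lies between the finger pads; the fingertips stand 17 mm ahead of it and the grasp point (between the pads) lies 2 mm behind it; z points along the fingers, y is the direction in which the jaws open and shut (so a half turn about z gives the same grasp; the last joint's range is limited). The gripper opens to 85 mm and grips with 20 to 120 N. Pads are 22 mm wide; open, the fingers measure 114 mm over their backs; the gripper's body (76 mm by 85 mm) begins 54 mm behind the grasp point. The pads swing forward as they close: fully open they stand 13 mm farther back than shut.
Start: joints at [-67.494, 4.979, 10.078, 95.1, 0, 90], TCP at [0.211, -0.508, 0.248] pointing down, gripper open.
Joint ranges: [-179.16, 179.16], [-48.56, 103.87], [-65.8, 70.77], [-126.05, 130.52], [-82.76, 87.17], [-180, 180]. Speed limits (degrees/s): [127.2, 127.2, 147.25, 180, 180, 180].

### API

Orientations are given as [roll, pitch, yaw] about the fixed x, y, z axes, in that order (R = Rz(yaw) Ry(pitch) Rx(roll)).
In Python, from workcell import monitor, cams, order gives the robot as it stands. The module is installed in compiled form; this text tells all that it offers.
- The arm moves only by the shell command python3 -m handwheel 'ROWS' [OPENING] [FORCE]. ROWS is JSON, a list of rows, each a list of 6 numbers: the shift along the tool's x, y, z in m, then the turn, a rotation vector about the tool's x, y, z in degrees. In form: [[tx, ty, tz, wx, wy, wz], ...]. A call has exactly 8 rows; each row shifts and turns the commanded pose from where the row before left it, along the tool's axes as they then stand; what a row does not reach is not made up. A row lasts 1/12 s, in which the tool goes at most 41.7 mm and 7.16 degrees, less where a joint would pass 70% of its speed; a pose out of reach is approached as far as the arm can. A call is refused whole if a number of a shift passes 0.0417 or a number of a turn 7.16, either way. A call with a gripper value outside its range is refused whole. OPENING is the opening, from -1 (shut) to 1 (fully open), set as the call begins (- or left out, the last holds). The fingers move at their own pace and stop on an object; FORCE is the grip in N (left out, the last holds). Time passes only in rows, so rows that do not move let the fingers close, or fill a call up. It gives the time, the measured TCP pose, the force and the opening at its end, in the units of the state.
- monitor.get_obs(): the state, without advancing time (a new reading comes with each control period).
- cams.camera(name): name is "scene" or "side" or "wrist"; returns a dict with "img" (400x640x3 uint8, red, green, blue), "depth" (400x640 float32, m along the optical axis (not along the pixel's ray), 0 where there is no reading), "fx", "fy", "cx", "cy" (pixels), "rvec" (rotation vector, rad) and "tvec" (3), from world to camera coordinates, as OpenCV has them; the wrist camera has in their place "tool_from_camera" (4x4, takes a point from camera to tool coordinates, whose origin is the TCP and whose axes are the flange's). Camera axes: x right, y down, z forward; pixel columns grow to the right and rows downward; lengths in m; the calibration is good to about 2 mm. A picture is of the moment at which its call begins: read the wrist's pose just before it.
- order.job_done(): hands the job in, once; it reports no verdict.
The state is a dict: "time": time; "q": joint angles; "qd": joint speeds; "joint_efforts": joint torques, N m; "ee_pos": TCP position; "tcp_rot": TCP orientation; "wrist_force": force on the tool from outside, world axes, zero at the start; "torque": the same for the moment, N m; "opening": finger opening in m.
Only numpy, scipy, OpenCV 4.12 (cv2) and the standard library are available. Lean on these libraries where they do the work, as an engineer would, in place of code of your own. Each camera call takes 0.05 s, during which the arm holds its last target. There are 200 camera calls.

### The job

Fit the loose leak plate to the solvent drip station so that spills run off the hinged apron onto it: pick the plate up by its bar grip and slide its bevelled edge up the sloping deck and under the apron, fully home against the stop, without lifting the apron open (it only rides on the plate). Then press the plate flat on the deck against the sprung sensor button and finish while still holding it pressed down there, ready for its screws. Leave the other things on the bench where they are.

Things in the scene. Friction and masses are not known exactly. Their poses are not given: they have to be found in the camera images.
- leak_plate: loose aluminium plate, 160 long (its x) x 110 wide (y) x 4 thick, 220 g, lying flat on the bench near the middle, a black bar grip on top. Origin: centre of the underside, z up through the top face. The +x end is the nose: its top is bevelled over the last 12 mm to a 2 mm edge. Screw holes near the tail (-x) corners
- plate_nose (a point): middle of the plate's nose edge, at the underside: plate frame (80, 0, 0) mm
- plate_grip (a point): centre of the grip bar: plate frame (-35, 0, 28) mm. The bar is 62 long (plate x), 12 wide (y), 12 tall, its top 34 above the plate's underside, on a 12 x 12 post at each end; 18 mm free under it. Grasp from above, closing along the plate's y
- deck: sloping grey deck of the fixed drip station. x points up the slope (0.12 rad), y across, z normal to it. Origin on the surface in mid-width at the stop, 50 above the bench; surface from x -168 (low end) to 0; side walls 10 high at y +-64. Plate home: nose at x 0, y 0, axes parallel to the deck's, its underside on the deck
- station: the fixed drip station: grey stand 270 long x 136 wide, at its high end (+x) a 75 high shelf with two solvent bottles (to 185 high), at its low end (-x) a gutter, 27 high at its lip. The stop is a 4 high ledge across the deck at the foot of the shelf. Origin: centre of its foot; the deck's origin is at (50, 0, 50)
- apron (a joint): drip apron: 2 mm steel sheet, 116 wide, hinged at the shelf (axis at deck x 6, z 6.5), lying down the slope over the deck to x -65, underside 3 above it; the last 10 mm are bent up as a lead-in, mouth 8 high. rad, 0 at rest, grows as the lip rises. Weight and a light spring (under 1 N at the lip) close it; it rides on the plate at 0.05 to 0.09
- apron_lip (a point): middle of the apron's free edge, at deck (-65, 0, 9.5) mm at rest
- button (a joint): white sprung sensor button, 13 across, at deck x -148, y 0 (under the tail of the plate when home), standing 6 proud of the deck. m, 0 at rest, 0.006 flush. Takes 4 N to start and 6.4 N flush, so it props the plate's tail up unless the plate is pressed down
- tape_roll: bystander: roll of tape, 61 across, 19 high; origin at the centre of its underside
- beaker: bystander: beaker, 64 across, 70 high; origin at the centre of its underside
- filter_tub: bystander: round lidded tub, 64 across, 58 high; origin at the centre of its underside
- spanner: bystander: small flat open-ended spanner, 134 long; origin at the centre of its underside

How it is judged:
By the outcome, as a careful person would: the job done as asked, in the order asked, and still so for the second after the job is handed in, while the arm keeps its last pose, push and grip.
It also fails if it takes over 38 s, if anything falls off the work surface, if the arm or the gripper's body presses on something with over 40 N, if the wrist force passes 120 N, or if a joint passes its speed limit or range.

## Working session

There is one attempt and no reset: what is moved stays moved. The work goes in short steps, Python scripts to look and compute and a shell command to move; the robot and the scene stay as the last step left them, time stands still between calls to the robot, and variables do not carry over. Pictures are saved under pics/ and viewed, about 8 in all and at most 12, crops included, and the job is handed in when it is done.

```bash
mkdir -p pics; cat > h.py <<'E'
import numpy as np, cv2
from scipy.spatial.transform import Rotation as R
from workcell import monitor, cams, order
def cam(n):
    o=monitor.get_obs(); c=cams.camera(n)
    K=np.array([[c['fx'],0,c['cx']],[0,c['fy'],c['cy']],[0,0,1]])
    if n=='wrist':
        T=np.eye(4);T[:3,:3]=R.from_euler('xyz',o['tcp_rot'],degrees=True).as_matrix();T[:3,3]=o['ee_pos'];T=T@c['tool_from_camera']
        Rc,t=T[:3,:3],T[:3,3]
    else:
        M=cv2.Rodrigues(np.array(c['rvec'],float))[0];Rc=M.T;t=-M.T@np.array(c['tvec'],float).ravel()
    return c,K,Rc,t
def cloud(c,K,Rc,t):
    v,u=np.mgrid[:400,:640];d=c['depth']
    p=np.stack([(u-K[0,2])/K[0,0]*d,(v-K[1,2])/K[1,1]*d,d],-1)@Rc.T+t
    p[d==0]=np.nan
    return p
def plane(px,z,K,Rc,t):
    r=Rc@np.array([(px[0]-K[0,2])/K[0,0],(px[1]-K[1,2])/K[1,1],1]);return t+r*(z-t[2])/r[2]
E
python3 - <<'E'
from h import *
print(monitor.get_obs())
for n in ('scene','side'):
    x=cam(n);cv2.imwrite(f'pics/{n}0.png',x[0]['img'][:,:,::-1]);np.savez(f'{n}0.npz',img=x[0]['img'],P=cloud(*x));print(n,x[3],x[2][:,2])
E
```

```text
{'time': 0.0, 'q': array([-6.74933605e+01,  5.01056351e+00,  1.00348231e+01,  9.50977185e+01,
       -1.99528661e-03,  8.99999842e+01]), 'qd': array([-0.0048888 ,  0.02701016,  0.0378246 ,  0.05133161, -0.03767362,
       -0.01660815]), 'joint_efforts': array([-1.12779588e-03, -5.20390391e+01,  4.64798391e+01,  1.62636233e-02,
       -5.15229459e-06, -3.80718927e-05]), 'ee_pos': array([ 0.21045255, -0.50793531,  0.24759149]), 'tcp_rot': array([-1.79926541e+02,  1.99526475e-03,  2.25066578e+01]), 'wrist_force': array([ 0.11812512,  0.53936215, -0.33202891]), 'torque': array([0.00867615, 0.0512333 , 0.03827007]), 'opening': 0.08563953678472068}
scene [ 0.41024428 -0.88137732  1.44442506] [ 0.09122248  0.52003564 -0.84925932]
side [0.46303414 1.11630504 0.90685409] [ 0.06117197 -0.81233413 -0.57997522]
```

View pics/scene0.png

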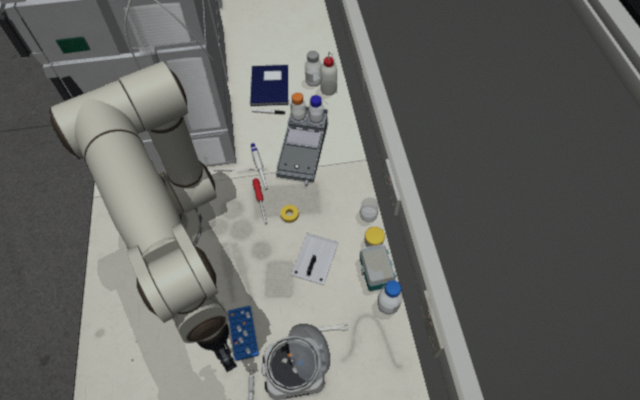

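View pics/side0.png

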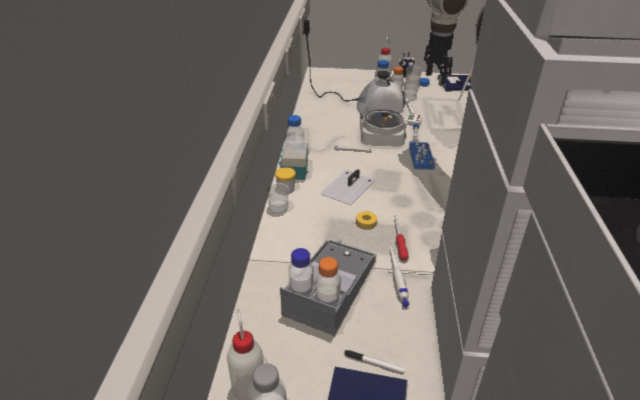

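The scene view shows the plate at about (315,258) with its grip at (311,265). The station is at (303,145), with its bottles (high end) at the top near (307,108) and its low end near (297,178). The tape roll is at (289,213). The side view agrees: plate (349,186), station (330,280).

```bash
python3 - <<'E'
from h import *
d=np.load('scene0.npz');P=d['P']
for n,(u,v) in dict(plate=(322,252),grip=(311,265),pc_top=(317,236),pc_r=(336,242),pc_bl=(295,276),pc_br=(325,282),tape=(283,213),beaker=(369,208),deck=(301,162),lowL=(278,176),lowR=(313,183),button=(297,166),bot1=(297,98),bot2=(316,101)).items(): print(n,P[v,u].round(3))
# plate mask: height 2..10mm around plate
s=np.load('side0.npz')['P']
for n,(u,v) in dict(lowR_side=(375,255),deck=(345,268),b1=(300,258),b2=(328,266),plate=(340,190)).items(): print(n,s[v,u].round(3))
for q,Q in(('scene',P),('side',s)):
  x,y,z=Q[...,0],Q[...,1],Q[...,2]
  pc=P[252,322]
  m=(z>.020)&(z<.04)&(np.hypot(x-pc[0],y-pc[1])<.1);print(q,'grip',m.sum(),Q[m].mean(0))
  if m.sum()>5:
    w=cv2.PCACompute2(Q[m][:,:2].astype(np.float32),None);print(w)
  m=(z>.12)&(z<.2)&(np.hypot(x-P[145,300][0],y-P[145,300][1])<.25);print('bottles',m.sum(),Q[m].mean(0))
E
```

```text
plate [ 0.508 -0.178  0.008]
grip [ 0.464 -0.232  0.038]
pc_top [ 0.501 -0.114  0.002]
pc_r [ 0.559 -0.15   0.008]
pc_bl [ 0.41  -0.244  0.002]
pc_br [ 0.501 -0.28   0.001]
tape [ 0.401 -0.019  0.023]
beaker [ 0.69  -0.052  0.028]
deck [0.49  0.172 0.036]
lowL [0.402 0.143 0.012]
lowR [ 0.521  0.101 -0.001]
button [0.473 0.155 0.039]
bot1 [0.507 0.341 0.182]
bot2 [0.57  0.317 0.181]
lowR_side [0.398 0.153 0.029]
deck [0.473 0.219 0.039]
b1 [0.569 0.341 0.178]
b2 [0.507 0.365 0.182]
plate [ 0.506 -0.169  0.002]
scene grip 78 [ 0.46361673 -0.22618158  0.03214078]
(array([[ 0.4636167 , -0.22618157]], dtype=float32), array([[ 0.47394928,  0.8805521 ],
       [ 0.8805521 , -0.47394928]], dtype=float32), array([[3.54946766e-04],
       [1.44076985e-05]], dtype=float32))
bottles 619 [0.49478175 0.31461412 0.15745966]
side grip 68 [ 0.46577342 -0.21753096  0.03021105]
(array([[ 0.46577337, -0.21753097]], dtype=float32), array([[ 0.4779063,  0.8784109],
       [ 0.8784109, -0.4779063]], dtype=float32), array([[3.8999962e-04],
       [1.1644734e-05]], dtype=float32))
bottles 1661 [0.49840435 0.3426431  0.15677877]
```

```bash
python3 - <<'E'
from h import *
P=np.load('scene0.npz')['P'];S=np.load('side0.npz')['P']
Q=np.concatenate([P.reshape(-1,3),S.reshape(-1,3)])
a=np.array([.211,-.508]);b=np.array([.465,-.222])
for f in np.linspace(0.2,1,9):
    c=a+f*(b-a);m=np.hypot(*(Q[:,:2]-c).T)<.1;print(c.round(2),np.nanpercentile(Q[m,2],[50,95,99.5]).round(3))
np.set_printoptions(suppress=True,precision=3)
m=(np.hypot(Q[:,0]-.42,Q[:,1]+.42)<.12)&(Q[:,2]>.05)&(Q[:,2]<.5);print(Q[m].min(0),Q[m].max(0))
print(cam('wrist')[0]['tool_from_camera'])
w=cam('wrist');print(w[1],w[3],w[2])
ps=np.radians(22.5);d=b-a
print(d@[np.cos(ps),np.sin(ps)],d@[np.sin(ps),-np.cos(ps)])
E
```

```text
[ 0.26 -0.45] [0.404 0.708 0.713]
[ 0.29 -0.42] [0.029 0.708 0.714]
[ 0.31 -0.39] [0.003 0.081 0.704]
[ 0.34 -0.36] [0.001 0.033 0.08 ]
[ 0.36 -0.34] [-0.     0.005  0.008]
[ 0.39 -0.31] [0.    0.006 0.03 ]
[ 0.41 -0.28] [0.001 0.008 0.035]
[ 0.44 -0.25] [0.001 0.009 0.036]
[ 0.46 -0.22] [0.002 0.01  0.036]
[ 0.31 -0.54  0.05] [ 0.469 -0.445  0.232]
[[-0.    -0.962 -0.273  0.069]
 [ 1.    -0.     0.     0.001]
 [-0.    -0.273  0.962 -0.126]
 [ 0.     0.     0.     1.   ]]
[[297.328   0.    321.181]
 [  0.    297.328 196.082]
 [  0.      0.      1.   ]] [ 0.275 -0.483  0.374] [[ 0.383 -0.889 -0.253]
 [-0.924 -0.368 -0.104]
 [-0.001  0.273 -0.962]]
0.34411286291428256 -0.16702795447749524
```

```bash
python3 -m handwheel '[[0.0344,-0.0167,0,0,0,0],[0.0344,-0.0167,0,0,0,0],[0.0344,-0.0167,0,0,0,0],[0.0344,-0.0167,0,0,0,0],[0.0344,-0.0167,0,0,0,0],[0.0344,-0.0167,0,0,0,0],[0.0344,-0.0167,0,0,0,0],[0.0344,-0.0167,0,0,0,0]]'
python3 -m handwheel '[[0.0344,-0.0167,0,0,0,-5],[0.0374,0,0,0,0,-5],[0,0,0,0,0,-6],[0,0,0,0,0,-6],[0,0,0,0,0,-6],[0,0,0,0,0,-6],[0,0,0,0,0,-5],[0,0,0,0,0,0]]'
python3 - <<'E'
from h import *
x=cam('wrist');cv2.imwrite('pics/w1.png',x[0]['img'][:,:,::-1]);np.savez('w1.npz',img=x[0]['img'],P=cloud(*x),K=x[1],R=x[2],t=x[3])
E
```

```text
time: 0.87
ee_pos: [0.4145, -0.2777, 0.2484]
tcp_rot: [180.0, -0.0, 22.5]
wrist_force: [-0.0, -0.8, -0.1]
opening: 0.0853
time: 1.53
ee_pos: [0.4722, -0.2334, 0.2481]
tcp_rot: [-180.0, -0.0, 61.7]
wrist_force: [0.3, 0.2, 0.3]
opening: 0.0853
```

View pics/w1.png

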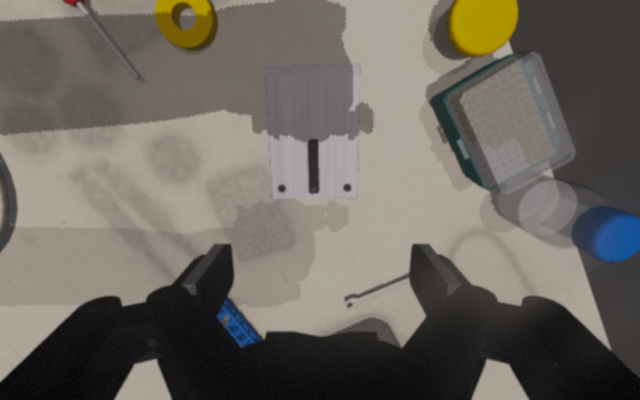

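The wrist view shows the plate aligned with the image: its tail edge is at row 198 (columns 273 to 357), its nose at row 65 and the grip bar at column 313, rows 138 to 193.

```bash
python3 - <<'E'
from h import *
np.set_printoptions(suppress=True,precision=4)
d=np.load('w1.npz');img=d['img'];P=d['P'];K,Rc,t=d['K'],d['R'],d['t']
roi=np.zeros((400,640),bool);roi[130:200,300:330]=1
m=((img.max(2)<60)&roi).astype(np.uint8)
c=max(cv2.findContours(m,0,1)[0],key=cv2.contourArea);r=cv2.minAreaRect(c);print('rect',r)
g=[plane(p,.034,K,Rc,t) for p in cv2.boxPoints(r)];print('grip top box',np.array(g)[:,:2],np.mean(g,0))
mm=roi&(P[...,2]>.028)&(P[...,2]<.045);Q=P[mm];print('depth grip',mm.sum(),Q.mean(0),Q[:,2].max());w=cv2.PCACompute2(Q[:,:2].astype(np.float32),None)[1][0];print(np.degrees(np.arctan2(w[1],w[0])))
# screw holes
for box in((195,182,275,290),(195,182,340,355)):
    s=np.zeros((400,640),bool);s[182:194,box[2]:box[3]]=1
    k=(img.max(2)<90)&s;v,u=np.nonzero(k);print('hole',u.mean(),v.mean(),plane((u.mean(),v.mean()),.004,K,Rc,t))
for p in((265,65),(360,65),(357,198),(273,198)):print('corner',plane(p,.004,K,Rc,t))
E
```

```text
rect ((313.0, 165.5), (51.0, 8.0), 90.0)
grip top box [[ 0.4788 -0.1941]
 [ 0.4867 -0.1984]
 [ 0.4583 -0.2508]
 [ 0.4499 -0.2463]] [ 0.4684 -0.2224  0.034 ]
depth grip 538 [ 0.4685 -0.2232  0.0346] 0.03730905532732176
62.10033
hole 281.38235294117646 188.14705882352942 [ 0.4156 -0.2326  0.004 ]
hole 346.90909090909093 187.3030303030303 [ 0.4903 -0.2715  0.004 ]
corner [ 0.473  -0.0974  0.004 ]
corner [ 0.5693 -0.1492  0.004 ]
corner [ 0.4954 -0.2905  0.004 ]
corner [ 0.3993 -0.2388  0.004 ]
```

```bash
python3 -m handwheel '[[0.0334,-0.0204,0,0,0,-1],[0.0334,-0.0204,0,0,0,-1],[0.0334,-0.0204,0,0,0,-1],[0.0334,-0.0204,0,0,0,-1],[0.0334,-0.0204,0,0,0,-1],[0.0334,-0.0204,0,0,0,-1],[0.0334,-0.0204,0,0,0,-1],[0.03,-0.0204,0,0,0,-1]]'
python3 - <<'E'
from h import *
x=cam('wrist');cv2.imwrite('pics/w2.png',x[0]['img'][:,:,::-1]);np.savez('w2.npz',img=x[0]['img'],P=cloud(*x),K=x[1],R=x[2],t=x[3])
print(monitor.get_obs()['ee_pos'],monitor.get_obs()['tcp_rot'])
E
```

```text
time: 2.25
ee_pos: [0.4354, 0.0761, 0.2483]
tcp_rot: [180.0, -0.0, 69.3]
wrist_force: [0.3, -0.3, -0.1]
opening: 0.0856
[0.4341356  0.08057346 0.24845177] [-1.79939046e+02 -1.24170675e-01  6.96032867e+01]
```

View pics/w2.png

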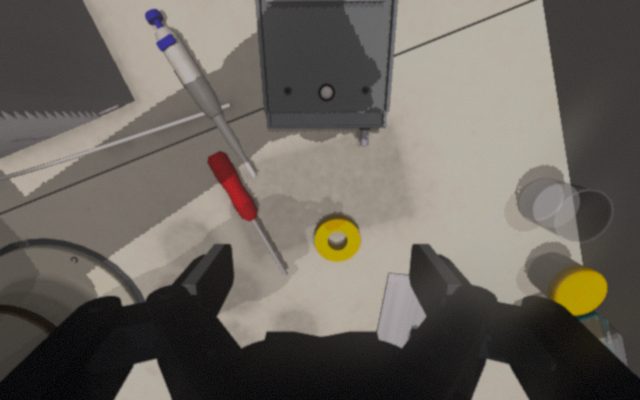

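The wrist view shows the station's low end at row 127 (columns 267 to 386), the button at (326,92) and the deck's screw holes at (288,91) and (366,91). The rest of the deck is cut off, so I'll go a bit farther ahead.

```bash
python3 -m handwheel '[[0.025,0,0,0,0,0],[0.025,0,0,0,0,0],[0.025,0,0,0,0,0],[0.025,0,0,0,0,0],[0,0,0,0,0,0],[0,0,0,0,0,0],[0,0,0,0,0,0],[0,0,0,0,0,0]]'
python3 - <<'E'
from h import *
x=cam('wrist');cv2.imwrite('pics/w3.png',x[0]['img'][:,:,::-1]);np.savez('w3.npz',img=x[0]['img'],P=cloud(*x),K=x[1],R=x[2],t=x[3])
E
```

```text
time: 2.97
ee_pos: [0.4708, 0.1672, 0.2484]
tcp_rot: [180.0, 0.0, 69.4]
wrist_force: [0.3, -0.2, -0.1]
opening: 0.0852
```

View pics/w3.png

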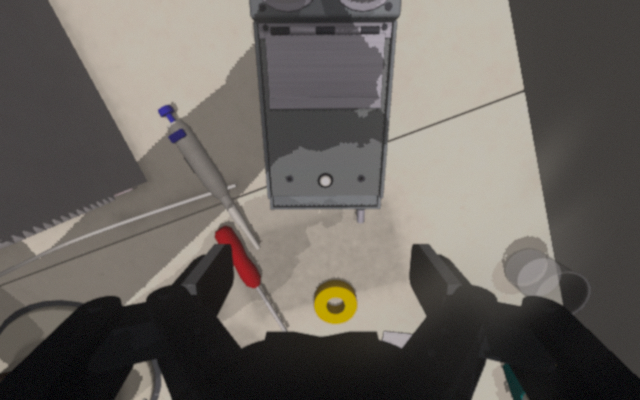

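The whole deck is now visible: button (325,181), holes (290,178) and (361,178), apron lip at row 108 (columns 271 to 382), shelf foot near row 22 and low lip at row 207.

```bash
cat > st.py <<'E'
from h import *
np.set_printoptions(suppress=True,precision=4)
d=np.load('w3.npz');img=d['img'].astype(int);P=d['P'];K,Rc,t=d['K'],d['R'],d['t']
s=np.zeros((400,640),bool);s[170:192,315:336]=1
k=(img.min(2)>150)&s;v,u=np.nonzero(k);b=plane((u.mean(),v.mean()),.0382,K,Rc,t);print('button px',u.mean(),v.mean(),b,'depth',np.nanmedian(P[k],0))
H=[]
for c in(290,361):
    s=np.zeros((400,640),bool);s[171:186,c-8:c+8]=1
    q=img.sum(2)*1.;q[~s]=1e9;k=s&(q<q[s].min()+40);v,u=np.nonzero(k);H.append(plane((u.mean(),v.mean()),.033,K,Rc,t));print('hole',k.sum(),u.mean(),v.mean(),H[-1])
h=H[1]-H[0];print('hole gap',np.hypot(*h[:2]),'yaw from holes',np.degrees(np.arctan2(h[1],h[0]))+90)
L=[];Rr=[]
for v in range(40,200,2):
    row=P[v];m=(row[:,2]>.022)&(np.arange(640)>235)&(np.arange(640)<415);u=np.nonzero(m)[0]
    L.append(row[u.min()]);Rr.append(row[u.max()])
L=np.array(L);Rr=np.array(Rr);M=(L+Rr)/2
for n,A in(('L',L),('R',Rr),('M',M)):
    l=cv2.fitLine(A[:,:2].astype(np.float32),cv2.DIST_HUBER,0,.01,.01).ravel();
    if l[1]<0:l[:2]*=-1
    print(n,'yaw',np.degrees(np.arctan2(l[1],l[0])),'pt',l[2:]);
n=np.array([-l[1],l[0]]);print('width',np.median(np.hypot(*(L-Rr)[:,:2].T)),'button off midline',(b[:2]-l[2:])@n)
for v in (8,14,18,22,26,30,50,70,90,100,106,108,110,114,130,150,200,206,210):print(v,P[v,326],end=' ')
print()
mt=np.array([l[0],l[1]])
lip=plane((326,108),.0517,K,Rc,t);print('lip',lip,'lip-button along',(lip-b)[:2]@mt,'expect',83*np.cos(.12))
print('deck origin from button',b[:2]+mt*(.148*np.cos(.12)+.0007))
E
python3 st.py
```

```text
button px 325.0 180.67857142857142 [0.4728 0.1572 0.0382] depth [0.4729 0.1574 0.0387]
hole 13 289.15384615384613 178.53846153846155 [0.4339 0.1733 0.033 ]
hole 9 361.0 178.0 [0.5131 0.1441 0.033 ]
hole gap 0.08444357246744486 yaw from holes 69.83131935507939
L yaw 69.80864 pt [0.4311 0.2377]
R yaw 69.84608 pt [0.5609 0.2012]
M yaw 69.72445 pt [0.5006 0.232 ]
width 0.1344229149951734 button off midline 0.00010970191209614538
8 [0.5309 0.3122 0.0754] 14 [0.5294 0.3081 0.0741] 18 [0.5286 0.3057 0.0716] 22 [0.5286 0.3053 0.0603] 26 [0.5279 0.3032 0.0556] 30 [0.526  0.2985 0.0625] 50 [0.5207 0.2837 0.0543] 70 [0.5145 0.2669 0.0516] 90 [0.5079 0.2491 0.0512] 100 [0.5045 0.2399 0.0516] 106 [0.5024 0.2343 0.0528] 108 [0.5017 0.2325 0.0536] 110 [0.5012 0.2306 0.0422] 114 [0.4997 0.2267 0.0428] 130 [nan nan nan] 150 [0.4862 0.1899 0.0374] 200 [0.4642 0.1299 0.0209] 206 [0.4617 0.1234 0.0236] 210 [0.4576 0.1113 0.0012] 
lip [0.5017 0.2325 0.0517] lip-button along 0.08069168625714682 expect 82.4031167758709
deck origin from button [0.5239 0.2956]
```

```bash
python3 -m handwheel '[[-0.0366,0.0134,0,0,0,0],[-0.0366,0.0134,0,0,0,0],[-0.0366,0.0134,0,0,0,0],[-0.0366,0.0134,0,0,0,0],[-0.0366,0.0134,0,0,0,0],[-0.0366,0.0134,0,0,0,0],[-0.0366,0.0134,0,0,0,0],[-0.0366,0.0134,0,0,0,0]]'
python3 -m handwheel '[[-0.0366,0.0134,0,0,0,0],[-0.0366,0.0134,0,0,0,0],[0,0,0.025,0,0,3.7],[0,0,0.03,0,0,3.7],[0,0,0.03,0,0,0],[0,0,0.03,0,0,0],[0,0,0.03,0,0,0],[0,0,0,0,0,0]]'
python3 - <<'E'
from h import *
o=monitor.get_obs();p=o['ee_pos'];y=np.radians(o['tcp_rot'][2]);d=np.array([.468,-.2225])-p[:2]
print(o['time'],p,o['tcp_rot'],d@[np.cos(y),np.sin(y)],d@[np.sin(y),-np.cos(y)],p[2]-.027)
E
```

```text
time: 3.68
ee_pos: [0.4678, -0.1464, 0.2488]
tcp_rot: [179.9, -0.0, 69.4]
wrist_force: [1.4, 0.8, 0.3]
opening: 0.0855
time: 4.35
ee_pos: [0.4651, -0.2212, 0.0978]
tcp_rot: [-179.6, 0.0, 62.0]
wrist_force: [-0.1, 0.4, 0.0]
opening: 0.0854
4.35 [ 0.46513165 -0.22123081  0.09781702] [-1.79550319e+02  2.26363687e-02  6.19977282e+01] 0.00022610564302570873 0.0031284395530930985 0.07081702425788303
```

```bash
python3 -m handwheel '[[0,0.003,0.014,0,0,0],[0,0,0.014,0,0,0],[0,0,0.014,0,0,0],[0,0,0.014,0,0,0],[0,0,0.0148,0,0,0],[0,0,0,0,0,0],[0,0,0,0,0,0],[0,0,0,0,0,0]]'
python3 -m handwheel '[[0,0,0,0,0,0],[0,0,0,0,0,0],[0,0,0,0,0,0],[0,0,0,0,0,0],[0,0,0,0,0,0],[0,0,0,0,0,0],[0,0,0,0,0,0],[0,0,0,0,0,0]]' -1 90
python3 -m handwheel '[[0,0,0,0,0,0],[0,0,0,0,0,0],[0,0,0,0,0,0],[0,0,0,0,0,0],[0,0,-0.01,0,0,0],[0,0,-0.02,0,0,0],[0,0,-0.03,0,0,0],[0,0,-0.03,0,0,0]]'
```

```text
time: 5.02
ee_pos: [0.4716, -0.2238, 0.0344]
tcp_rot: [179.9, -0.0, 62.1]
wrist_force: [-0.1, 0.0, 0.6]
opening: 0.0856
time: 5.68
ee_pos: [0.4711, -0.2233, 0.0328]
tcp_rot: [180.0, -0.0, 62.1]
wrist_force: [-1.8, 0.9, 5.7]
opening: 0.0098
time: 6.35
ee_pos: [0.4702, -0.2229, 0.1229]
tcp_rot: [-179.9, 0.0, 62.1]
wrist_force: [0.7, -0.5, -2.0]
opening: 0.01
```

```bash
python3 - <<'E'
from h import *
x=cam('wrist');cv2.imwrite('pics/w4.png',x[0]['img'][:,:,::-1]);np.savez('w4.npz',img=x[0]['img'],P=cloud(*x),K=x[1],R=x[2],t=x[3])
o=monitor.get_obs();print(o['ee_pos'],o['tcp_rot'],o['opening'],o['wrist_force'],o['torque'])
E
```

```text
[ 0.47243586 -0.22395397  0.12992755] [ 1.79632913e+02 -1.20869142e-02  6.21029903e+01] 0.00971050939900489 [ 1.56790543 -0.59789073  4.47895872] [-0.09415046 -0.04293496  0.00498068]
```

View pics/w4.png

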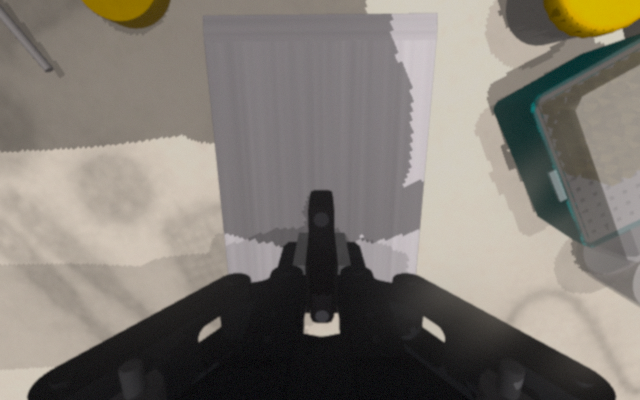

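The plate is held by the middle of its bar. The nose edge is at row 15 (columns 203 to 438) and the bevel line at about row 38. Next I measure the plate's pose relative to the tool.

```bash
cat > hold.py <<'E'
from h import *
import sys
np.set_printoptions(suppress=True,precision=4)
def hold(f):
    d=np.load(f);P=d['P'];img=d['img'];c=cams.camera('wrist');T=np.array(c['tool_from_camera'])
    # tool-frame cloud
    Q=(P-d['t'])@d['R']; Q=Q@T[:3,:3].T+T[:3,3]
    m=np.zeros((400,640),bool);m[60:180,240:400]=1
    m&=~np.isnan(Q[...,2]);A=Q[m];
    X=np.c_[A[:,:2],np.ones(len(A))];s=np.linalg.lstsq(X,A[:,2],rcond=None)[0]
    print('plate top in tool: dz/dx deg %.2f dz/dy deg %.2f z at TCP axis %.4f rms %.4f'%(*np.degrees(np.arctan(s[:2])),s[2],np.std(A[:,2]-X@s)))
    on=np.abs(Q[...,2]-(Q[...,0]*s[0]+Q[...,1]*s[1]+s[2]))<.006
    L=[];
    for v in range(50,180,4):
        u=np.nonzero(on[v,150:500])[0]+150;L.append((*Q[v,u.min(),:2],*Q[v,u.max(),:2]))
    L=np.array(L);a=np.polyfit(L[:,0],L[:,1],1);b=np.polyfit(L[:,2],L[:,3],1)
    print('edges slope deg',np.degrees(a[0]),np.degrees(b[0]),'y at x=0',a[1],b[1],'y mid at nose',(np.polyval(a,.11)+np.polyval(b,.11))/2)
    for u in(260,320,380):
        v=np.nonzero(on[:100,u])[0].min();print('nose',u,v,Q[v,u],end=' ')
    print()
if __name__=='__main__':hold(sys.argv[1])
E
python3 hold.py w4.npz
```

```text
plate top in tool: dz/dx deg 0.16 dz/dy deg -0.14 z at TCP axis 0.0279 rms 0.0007
edges slope deg -0.23351777974528432 -0.2339567438951796 y at x=0 -0.05342332489464761 0.055561145460409904 y mid at nose 0.0006201669545116487
nose 260 15 [ 0.1118 -0.0274  0.0295] nose 320 15 [0.1122 0.0005 0.0311] nose 380 14 [0.1122 0.0284 0.0296]
```

```bash
python3 -m handwheel '[[0.03,-0.0178,0,0,0,0],[0.03,-0.0178,0,0,0,0],[0.03,-0.0178,0,0,0,0],[0.03,-0.0178,0,0,0,0],[0.03,-0.0178,0,0,0,0],[0.03,-0.0178,0,0,0,0],[0.03,-0.0178,0,0,0,0],[0.03,-0.0178,0,0,0,0]]'
python3 -m handwheel '[[0.021,-0.0126,0,0,0,0],[0.021,-0.0126,0,0,0,0],[0,0,0,0,0,-3.7],[0,0,0,0,0,-3.8],[0,0,0,0,3.5,0],[0,0,0,0,3.5,0],[0,0,0,0,0,0],[0,0,0,0,0,0]]'
cat > where.py <<'E'
from h import *
np.set_printoptions(suppress=True,precision=4)
O=np.array([.524,.295,.05]);D=R.from_euler('xyz',[0,-6.875,69.8],degrees=True).as_matrix()
def where():
    o=monitor.get_obs();T=R.from_euler('xyz',o['tcp_rot'],degrees=True).as_matrix()
    p=D.T@(o['ee_pos']-O);F=D.T@o['wrist_force']
    n=D.T@(o['ee_pos']+T@[.1125,.0006,.032]-O)
    print('t',o['time'],'TCP deck mm',p*1e3,'nose deck mm',n*1e3,'F deck',F,'rotvec err tool->deck',np.degrees(R.from_matrix(T.T@D@np.diag([1,-1,-1])).as_rotvec()),'op',o['opening'],'rot',o['tcp_rot'])
if __name__=='__main__':where()
E
python3 where.py
```

```text
time: 7.12
ee_pos: [0.4567, 0.057, 0.1221]
tcp_rot: [-180.0, 0.0, 62.1]
wrist_force: [1.1, 0.3, -1.4]
opening: 0.0101
time: 7.78
ee_pos: [0.4544, 0.1037, 0.1222]
tcp_rot: [-180.0, -6.9, 69.5]
wrist_force: [-0.1, 0.0, -2.0]
opening: 0.0097
t 7.7833 TCP deck mm [-193.4449   -0.7013   96.0034] nose deck mm [-80.9323  -1.8456  64.0625] F deck [-0.2626  0.1064 -1.9648] rotvec err tool->deck [ 0.0174 -0.03   -0.2722] op 0.009723626360687045 rot [-179.9845   -6.9049   69.5258]
```

```bash
python3 -m handwheel '[[0,-0.0018,0.012,0,0,-0.2],[0,0,0.012,0,0,0],[0,0,0.012,0,0,0],[0,0,0.01,0,0,0],[0,0,0.006,0,0,0],[0,0,0.002,0,0,0],[0,0,0,0,0,0],[0,0,0,0,0,0]]'; python3 where.py
python3 - <<'E'
from h import *
x=cam('side');i=x[0]['img'][200:340,240:420];cv2.imwrite('pics/s5.png',cv2.resize(i,None,fx=4,fy=4)[:,:,::-1])
E
```

```text
time: 8.45
ee_pos: [0.4556, 0.1113, 0.0691]
tcp_rot: [180.0, -7.0, 69.8]
wrist_force: [-0.1, 1.3, -2.6]
opening: 0.0099
t 8.45 TCP deck mm [-192.3807    0.7856   42.4167] nose deck mm [-79.8103   0.1933  10.6651] F deck [ 0.8752  0.5042 -2.7722] rotvec err tool->deck [ 0.0345 -0.1263  0.0137] op 0.00989115503454452 rot [179.9639  -7.0013  69.8138]
```

View pics/s5.png

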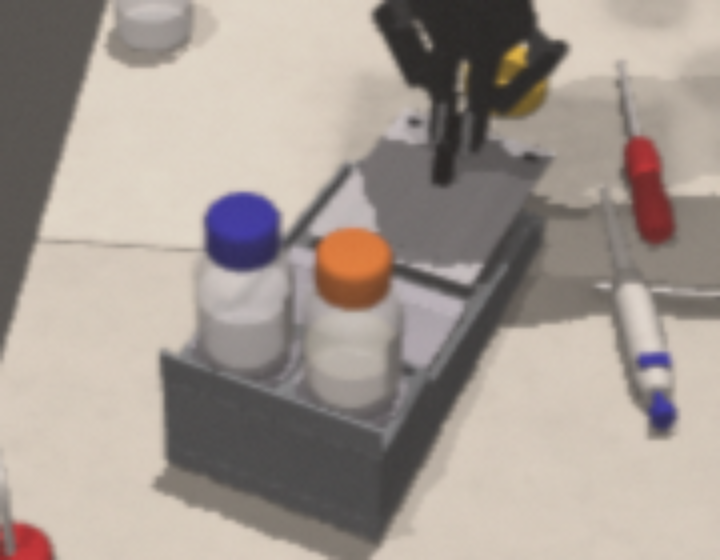

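The side crop shows the plate between the side walls, its nose just short of the apron lip at about (400,275). I'll lower it gently onto the deck.

```bash
python3 -m handwheel '[[0,0,0.002,0,0,0],[0,0,0.002,0,0,0],[0,0,0.001,0,0,0],[0,0,0.001,0,0,0],[0,0,0.001,0,0,0],[0,0,0.001,0,0,0],[0,0,0,0,0,0],[0,0,0,0,0,0]]'; python3 where.py
python3 -m handwheel '[[0,0,0.001,0,0,0],[0,0,0.001,0,0,0],[0,0,0,0,0,0],[0,0,0,0,0,0],[0,0,0,0,0,0],[0,0,0,0,0,0],[0,0,0,0,0,0],[0,0,0,0,0,0]]'; python3 where.py
```

```text
time: 9.17
ee_pos: [0.456, 0.1121, 0.0611]
tcp_rot: [179.9, -7.0, 69.8]
wrist_force: [0.1, -3.3, 2.5]
opening: 0.0101
t 9.1667 TCP deck mm [-192.444     0.6615   34.4324] nose deck mm [-79.8698   0.0302   2.6951] F deck [-2.7516 -1.2079  2.886 ] rotvec err tool->deck [ 0.0566 -0.1334  0.0001] op 0.010103907036137602 rot [179.9433  -7.0084  69.8001]
time: 9.83
ee_pos: [0.4561, 0.1122, 0.0592]
tcp_rot: [179.9, -7.0, 69.8]
wrist_force: [-0.0, -4.2, 4.9]
opening: 0.01
t 9.8333 TCP deck mm [-192.4674    0.6074   32.4944] nose deck mm [-79.8962  -0.0354   0.7468] F deck [-3.3075 -1.4133  5.3005] rotvec err tool->deck [ 0.0671 -0.1282 -0.0028] op 0.010014419942270395 rot [179.9332  -7.0032  69.7973]
```

```bash
python3 -m handwheel '[[0,0,0.001,0,0,0],[0,0,0,0,0,0],[0,0,0,0,0,0],[0,0,0,0,0,0],[0,0,0.0005,0,0,0],[0,0,0,0,0,0],[0,0,0,0,0,0],[0,0,0,0,0,0]]'; python3 where.py
python3 - <<'E'
from h import *
x=cam('wrist');cv2.imwrite('pics/w6.png',x[0]['img'][:,:,::-1]);np.savez('w6.npz',img=x[0]['img'],P=cloud(*x),K=x[1],R=x[2],t=x[3])
E
python3 hold.py w6.npz
```

```text
time: 10.5
ee_pos: [0.4561, 0.1121, 0.0588]
tcp_rot: [179.9, -7.0, 69.8]
wrist_force: [-5.0, -8.2, 17.6]
opening: 0.0097
t 10.5 TCP deck mm [-192.6603    0.5683   32.1367] nose deck mm [-80.099   -0.1237   0.3548] F deck [-7.2258  1.8178 18.5965] rotvec err tool->deck [ 0.0988 -0.1105 -0.0189] op 0.009700692580919571 rot [179.9035  -6.9855  69.7811]
plate top in tool: dz/dx deg -0.94 dz/dy deg 0.10 z at TCP axis 0.0277 rms 0.0006
edges slope deg 0.033737710629188004 -0.08358443447000437 y at x=0 -0.06720784901961956 0.06748492051877672 y mid at nose 9.068632969908008e-05
nose 260 0 [ 0.1181 -0.0273  0.0303] nose 320 1 [0.1181 0.0004 0.0315] nose 380 0 [0.1182 0.0282 0.0306]
```

View pics/w6.png

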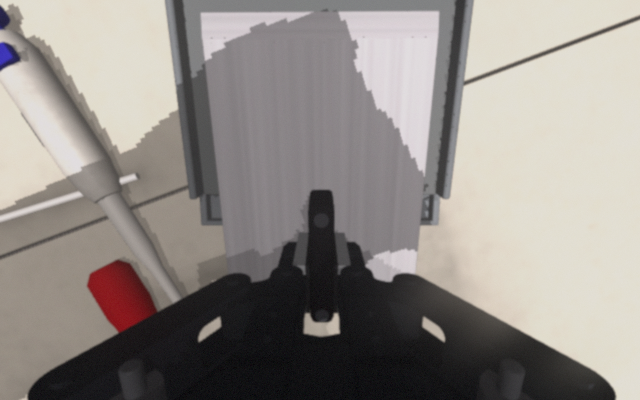

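The plate sits centred between the walls, with its nose edge at row 12, just outside the lip. However, it has pitched 1° nose-up in the grip over the button. I'll relieve the pressure, tip the nose down and slide in steps.

```bash
python3 -m handwheel '[[0,0,-0.001,0,-0.5,0],[0,0,0,0,-0.5,0],[0.003,0,0,0,0,0],[0.003,0,0,0,0,0],[0.003,0,0,0,0,0],[0.003,0,0,0,0,0],[0.003,0,0,0,0,0],[0.003,0,0,0,0,0]]' - 120; python3 where.py
python3 - <<'E'
from h import *
x=cam('wrist');np.savez('w7.npz',img=x[0]['img'],P=cloud(*x),K=x[1],R=x[2],t=x[3]);cv2.imwrite('pics/w7.png',x[0]['img'][:,:,::-1])
E
python3 hold.py w7.npz
```

```text
time: 11.27
ee_pos: [0.4623, 0.1282, 0.0616]
tcp_rot: [179.9, -5.9, 69.8]
wrist_force: [-4.5, -13.4, 16.2]
opening: 0.0092
t 11.2667 TCP deck mm [-175.1947    0.299    32.7724] nose deck mm [-63.2595  -0.4644  -1.147 ] F deck [-12.0676  -0.3538  17.7275] rotvec err tool->deck [ 0.1374  0.9808 -0.0431] op 0.009161588523041633 rot [179.8675  -5.8942  69.7555]
plate top in tool: dz/dx deg -0.96 dz/dy deg 0.14 z at TCP axis 0.0278 rms 0.0006
edges slope deg -0.25918124769163803 0.3216193770348096 y at x=0 -0.06709087708396134 0.06647782651140269 y mid at nose -0.0002465889848089903
nose 260 0 [ 0.1155 -0.0258  0.022 ] nose 320 0 [0.1155 0.0005 0.0221] nose 380 0 [0.1155 0.0267 0.022 ]
```

```bash
python3 -m handwheel '[[0.003,0,-0.0005,0,0,0],[0.004,0,-0.0001,0,0,0],[0.004,0,-0.0001,0,0,0],[0.004,0,-0.0001,0,0,0],[0.004,0,-0.0001,0,0,0],[0.004,0,-0.0001,0,0,0],[0.004,0,-0.0001,0,0,0],[0.003,0,0,0,0,0]]'; python3 where.py
python3 - <<'E'
from h import *
x=cam('wrist');np.savez('w7.npz',img=x[0]['img'],P=cloud(*x),K=x[1],R=x[2],t=x[3]);cv2.imwrite('pics/w8.png',x[0]['img'][:,:,::-1])
x=cam('scene');i=x[0]['img'][80:200,250:360];cv2.imwrite('pics/s8.png',cv2.resize(i,None,fx=5,fy=5)[:,:,::-1])
E
```

```text
time: 12.03
ee_pos: [0.4723, 0.1563, 0.0652]
tcp_rot: [179.9, -5.9, 69.8]
wrist_force: [-4.4, -11.8, 11.9]
opening: 0.0091
t 12.0333 TCP deck mm [-145.1168    0.6876   32.7888] nose deck mm [-33.1807  -0.0168  -1.129 ] F deck [-11.0879   0.0968  13.293 ] rotvec err tool->deck [ 0.073   0.9796 -0.0319] op 0.00906609902078905 rot [179.9307  -5.8954  69.7673]
```

View pics/w8.png

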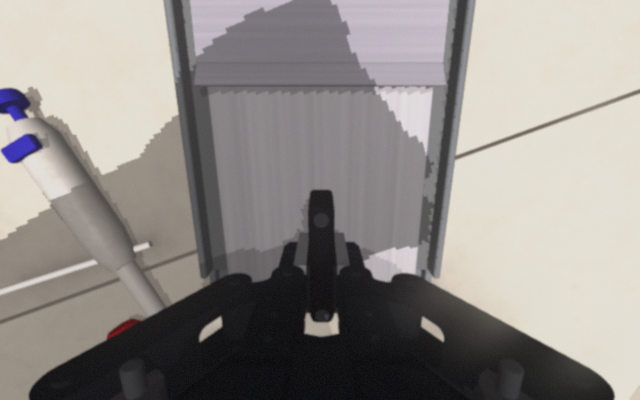

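The lip line (row 85) now lies over the plate, so the nose is under the apron and centred. About 33 mm remain.

```bash
python3 -m handwheel '[[0.004,0,-0.0001,0,0,0],[0.004,0,-0.0001,0,0,0],[0.004,0,-0.0001,0,0,0],[0.004,0,-0.0001,0,0,0],[0.004,0,-0.0001,0,0,0],[0.003,0,0,0,0,0],[0.002,0,0,0,0,0],[0,0,0,0,0,0]]'; python3 where.py
python3 -m handwheel '[[0.001,0,0,0,0,0],[0.001,0,0,0,0,0],[0.001,0,0,0,0,0],[0.001,0,0,0,0,0],[0,0,0,0,0,0],[0,0,0,0,0,0],[0,0,0,0,0,0],[0,0,0,0,0,0]]'; python3 where.py
```

```text
time: 12.8
ee_pos: [0.4808, 0.1796, 0.0682]
tcp_rot: [179.9, -5.9, 69.8]
wrist_force: [-3.0, -9.8, 10.4]
opening: 0.0092
t 12.8 TCP deck mm [-120.1474    0.744    32.8684] nose deck mm [-8.211   0.0462 -1.0485] F deck [-8.9436 -0.6274 11.5144] rotvec err tool->deck [ 0.0626  0.9791 -0.0316] op 0.009214556929998102 rot [179.941   -5.8959  69.7677]
time: 13.47
ee_pos: [0.4819, 0.1828, 0.0686]
tcp_rot: [179.9, -5.9, 69.7]
wrist_force: [-4.2, -12.6, 11.8]
opening: 0.0089
t 13.4667 TCP deck mm [-116.7388    0.7692   32.8364] nose deck mm [-4.8256  0.0225 -1.1562] F deck [-11.8104  -0.4086  13.31  ] rotvec err tool->deck [ 0.0621  1.0178 -0.0567] op 0.008938496795954954 rot [179.9443  -5.8572  69.7425]
```

```bash
python3 -m handwheel '[[0.001,0,0,0,0,0],[0.001,0,0,0,0,0],[0,0,0,0,0,0],[0,0,0,0,0,0],[0,0,0,0,0,0],[0,0,0,0,0,0],[0,0,0,0,0,0],[0,0,0,0,0,0]]'; python3 where.py
python3 -m handwheel '[[0.001,0,0,0,0,0],[0.001,0,0,0,0,0],[0,0,0,0,0,0],[0,0,0,0,0,0],[0,0,0,0,0,0],[0,0,0,0,0,0],[0,0,0,0,0,0],[0,0,0,0,0,0]]'; python3 where.py
```

```text
time: 14.13
ee_pos: [0.4825, 0.1845, 0.0688]
tcp_rot: [179.9, -5.8, 69.7]
wrist_force: [-4.7, -14.7, 12.4]
opening: 0.0089
t 14.1333 TCP deck mm [-114.8726    0.763    32.8187] nose deck mm [-2.9688  0.006  -1.2047] F deck [-13.844   -0.6199  14.1246] rotvec err tool->deck [ 0.0628  1.0336 -0.0617] op 0.00890821177274682 rot [179.9441  -5.8414  69.7374]
time: 14.8
ee_pos: [0.4832, 0.1863, 0.069]
tcp_rot: [179.9, -5.8, 69.7]
wrist_force: [-5.5, -14.6, 12.8]
opening: 0.009
t 14.8 TCP deck mm [-113.0372    0.774    32.8074] nose deck mm [-1.1448  0.0015 -1.2529] F deck [-13.938    0.0792  14.6023] rotvec err tool->deck [ 0.063   1.0525 -0.0696] op 0.009019390162410896 rot [179.9448  -5.8225  69.7295]
```

```bash
python3 -m handwheel '[[0.001,0,0,0,0,0],[0.001,0,0,0,0,0],[0,0,0,0,0,0],[0,0,0,0,0,0],[0,0,0,0,0,0],[0,0,0,0,0,0],[0,0,0,0,0,0],[0,0,0,0,0,0]]'; python3 where.py
python3 - <<'E'
from h import *
x=cam('wrist');np.savez('w9.npz',img=x[0]['img'],P=cloud(*x),K=x[1],R=x[2],t=x[3]);cv2.imwrite('pics/w9.png',x[0]['img'][:,:,::-1])
E
```

```text
time: 15.47
ee_pos: [0.4833, 0.1867, 0.0691]
tcp_rot: [179.9, -5.6, 69.7]
wrist_force: [-9.1, -23.2, 17.2]
opening: 0.0087
t 15.4667 TCP deck mm [-112.5305    0.8113   32.7807] nose deck mm [-0.7482 -0.073  -1.6366] F deck [-22.6504   0.5018  20.0369] rotvec err tool->deck [ 0.0676  1.2355 -0.1252] op 0.008692457147024562 rot [179.9462  -5.6396  69.6734]
```

View pics/w9.png

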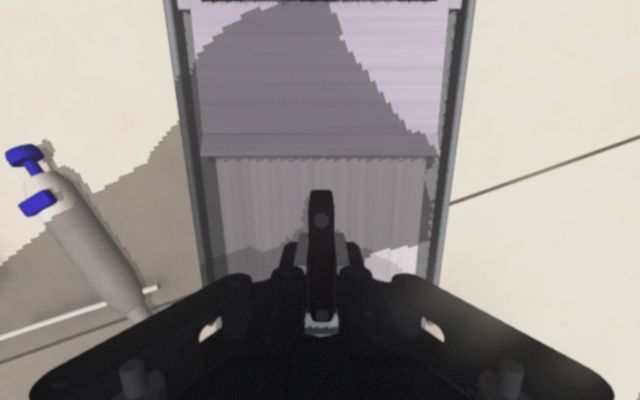

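The plate moved only 0.5 mm of the last 2 mm commanded, and the push force jumped to 23 N, with the nose at deck x ≈ -0.7. That is the stop. The picture shows the apron (lip at row 157) lying on the plate. Now I press down and check that it is flat.

```bash
cat > flat.py <<'E'
from where import *
import sys
def flat(f):
    d=np.load(f);Q=(d['P']-O)@D*1e3
    def fit(m):
        m&=~np.isnan(Q[...,2]);A=Q[m];X=np.c_[A[:,:2],np.ones(len(A))];s=np.linalg.lstsq(X,A[:,2],rcond=None)[0];return s,A,m.sum()
    a=(np.abs(Q[...,1])<50)&(Q[...,2]<12)&(Q[...,2]>-5)
    bar=np.abs(Q[...,1])>24
    s,A,n=fit(a&bar&(Q[...,0]<-70)&(Q[...,0]>-125)&(Q[...,2]<8));print('plate top: pitch deg %.2f roll %.2f z(-90) %.2f n %d x %.0f..%.0f'%(np.degrees(np.arctan(s[0])),np.degrees(np.arctan(s[1])),s[2]-90*s[0],n,A[:,0].min(),A[:,0].max()))
    b=(np.abs(Q[...,1])<50)&(Q[...,2]<20)&(Q[...,2]>3)
    s,A,n=fit(b&(Q[...,0]>-50)&(Q[...,0]<-8));print('apron: slope rad %.3f z(-30) %.2f n %d'%(-s[0],s[2]-30*s[0],n))
    # apron vs plate heights relative to wall tops
    w=(np.abs(np.abs(Q[...,1])-66)<2)&(Q[...,0]<-40)&(Q[...,0]>-120)&(np.abs(Q[...,2]-10)<6);s,A,n=fit(w);print('wall top: pitch %.2f z(-90) %.2f n %d (expect 10)'%(np.degrees(np.arctan(s[0])),s[2]-90*s[0],n))
flat(sys.argv[1])
E
python3 flat.py w9.npz
python3 -m handwheel '[[0,0,0.0004,0,0.1,0],[0,0,0.0004,0,0.1,0],[0,0,0.0002,0,0.1,0],[0,0,0,0,0,0],[0,0,0,0,0,0],[0,0,0,0,0,0],[0,0,0,0,0,0],[0,0,0,0,0,0]]'; python3 where.py
python3 - <<'E'
from h import *
x=cam('wrist');np.savez('w10.npz',img=x[0]['img'],P=cloud(*x),K=x[1],R=x[2],t=x[3])
E
python3 flat.py w10.npz
```

```text
plate top: pitch deg -0.01 roll -0.00 z(-90) 4.94 n 8994 x -125..-70
apron: slope rad 0.055 z(-30) 7.86 n 20305
wall top: pitch -0.06 z(-90) 9.89 n 2844 (expect 10)
time: 16.18
ee_pos: [0.4833, 0.1867, 0.069]
tcp_rot: [179.9, -6.0, 69.7]
wrist_force: [-12.1, -25.7, 25.2]
opening: 0.009
t 16.1833 TCP deck mm [-112.5395    0.8076   32.7375] nose deck mm [-0.5722 -0.1063 -1.072 ] F deck [-25.1092   2.4416  28.3765] rotvec err tool->deck [ 0.0901  0.9244 -0.1338] op 0.009035085284841583 rot [179.925   -5.9507  69.6647]
plate top: pitch deg -0.02 roll -0.01 z(-90) 4.93 n 8991 x -125..-70
apron: slope rad 0.055 z(-30) 7.86 n 20147
wall top: pitch -0.04 z(-90) 9.91 n 2813 (expect 10)
```

```bash
python3 -m handwheel '[[0,0,-0.0002,0,0,0],[0,0,0,0,0,0],[0,0,0,0,0,0],[0,0,0,0,0,0],[0,0,0,0,0,0],[0,0,0,0,0,0],[0,0,0,0,0,0],[0,0,0,0,0,0]]'; python3 where.py
python3 - <<'E'
from h import *
x=cam('wrist');np.savez('w11.npz',img=x[0]['img'],P=cloud(*x),K=x[1],R=x[2],t=x[3])
x=cam('side');i=x[0]['img'][140:340,240:420];cv2.imwrite('pics/s11.png',cv2.resize(i,None,fx=3,fy=3)[:,:,::-1])
E
python3 flat.py w11.npz
```

```text
time: 16.9
ee_pos: [0.4833, 0.1867, 0.0691]
tcp_rot: [179.9, -5.9, 69.7]
wrist_force: [-13.3, -25.4, 24.4]
opening: 0.009
t 16.9 TCP deck mm [-112.54      0.7981   32.7605] nose deck mm [-0.5746 -0.1118 -1.0557] F deck [-25.3163   3.7033  27.6698] rotvec err tool->deck [ 0.0879  0.9278 -0.1324] op 0.008998923963056009 rot [179.9271  -5.9473  69.6661]
plate top: pitch deg -0.01 roll -0.00 z(-90) 4.95 n 9021 x -125..-70
apron: slope rad 0.056 z(-30) 7.87 n 20124
wall top: pitch -0.10 z(-90) 9.92 n 2839 (expect 10)
```

View pics/s11.png

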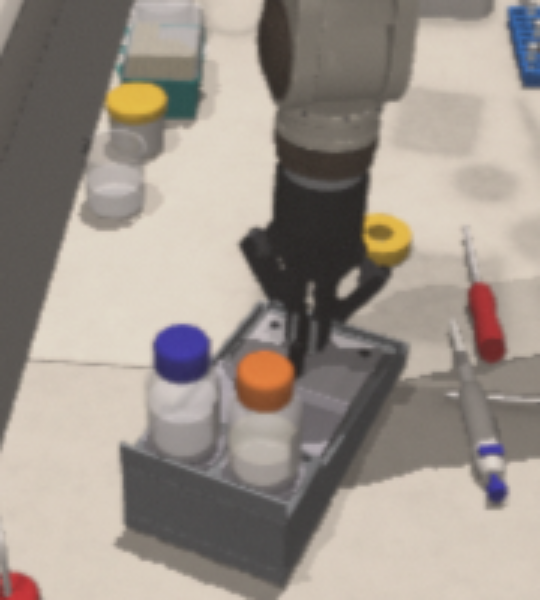

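The side view shows the plate in the deck with its tail screw holes at (275,325) and (363,352). The apron lies on it, and the tape, tub and beaker are undisturbed. The plate is flat, home and held pressed, so I'm handing it in.

```bash
python3 -c "
from workcell import order;print(order.job_done())"; python3 where.py
```

```text
the job is handed in; nothing more can be done
None
the job is handed in; nothing more can be done
```

I fitted the leak plate under the apron, home against the stop, and handed the job in at about 17 s with the arm still gripping it and pressing it onto the deck.

- **Grasp:** I gripped the bar about 6 mm higher than planned, and it held. Over the button the plate pitched about 1° in the grip, so I tipped the tool to bring it parallel to the deck again before sliding it in.
- **Home:** In the last 2 mm step the plate moved only about 0.5 mm and the push force rose from 14 to 23 N, which I took as the stop. The nose computes to within 1 mm of deck x = 0 and y = 0.
- **Flat:** The plate top was parallel to the deck within 0.02°. The press was about 28 N, against the 6.4 N the button needs, and pressing harder moved the plate no further.
- **Apron:** It measured about 0.055 rad, inside the 0.05 to 0.09 expected when it rides on the plate.
- **Disagreement:** Depth put the plate top at 4.9 mm instead of 4. The bare deck had earlier read about 0.8 mm high, so I took this as camera bias. The button is hidden under the plate, so its travel was not seen directly.
- **Other things:** The tape roll, tub and beaker look undisturbed in the last picture. The spanner was not in that view.

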